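Restock the filter lanes, oldest stock in front

ROBOT

A 6-joint arm with a two-finger parallel gripper is mounted at the origin on the work surface. World frame = base frame: x ahead of the robot, y to its left, z up, the work surface at z = 0. Lengths are in m, angles in rad, forces in N, time in s.
With the tool pointing down it reaches from about 0.275 to 0.85 m from the base axis. Payload 19 kg.
Tool frame: the origin (TCP) lies at the very end of the fingers, on their centre line; the grasp point (between the pads) lies 19 mm behind it (r.grip_point_offset is the distance from the TCP to the grasp point, in m); x points along the fingers, z is the direction in which the jaws open and shut, and the axes are right-handed (so a half turn about x gives the same grasp; the last joint's range is limited). The gripper opens to 85 mm and grips with 20 to 120 N. Pads are 22 mm wide; open, the fingers measure 114 mm over their backs; the gripper's body (76 mm by 85 mm) begins 54 mm behind the grasp point. The pads swing forward as they close: fully open they stand 13 mm farther back than shut.
Start: joints at [1.024, 0.15, 1.437, -0, 1.554, -0.134], TCP at [0.231, 0.527, 0.231] pointing down, gripper open.
Joint ranges: [-2.8, 2.8], [-0.68, 2.1], [0.12, 2.68], [-1.39, 4.53], [0.16, 2.79], [-2.81, 2.81]. Speed limits (rad/s): [1.89, 1.89, 2.22, 3.01, 3.01, 3.01].

INTERFACE

Orientations are given as a rotation vector (axis times angle).
In Python, from cell import r gives the robot as it stands.
- The arm moves only by the tool servo_tool, never from a script. Its argument "plan" is one flat list of numbers, 7 for each row, row after row: the shift along the tool's x, y, z in mm, then the turn, a rotation vector about the tool's x, y, z in degrees, then the closure in counts, from 0 (fully open) to 255 (shut). A call has 1 to 5 rows; each row is the pose to reach, as a shift and turn from the pose commanded when the call began, along the tool's axes at that moment; what a row does not reach only later rows make up. A row lasts 1/12 s, in which the tool goes at most 41.7 mm and 7.16 degrees, less where a joint would pass 70% of its speed; a pose out of reach is approached as far as the arm can. A call with a gripper value outside its range is refused whole. The fingers move at their own pace and stop on an object; "squeeze" is the grip in N (left out, the last holds). Time passes only in rows, so rows that repeat a pose let the fingers close. It gives the time, the measured TCP pose, the force and the opening at its end, in the units of the state.
- r.get_obs(): the state, without advancing time (a new reading comes with each control period).
- r.get_image(name): name is "side" or "top"; returns a dict with "frame" (480x640x3 uint8, red, green, blue), "fx", "fy", "cx", "cy" (pixels), "rvec" (rotation vector, rad) and "tvec" (3), from world to camera coordinates, as OpenCV has them. Camera axes: x right, y down, z forward; pixel columns grow to the right and rows downward; lengths in m; the calibration is good to about 2 mm. A picture is of the moment at which its call begins. There is no depth.
- r.finish_job(): hands the job in, once; it reports no verdict.
The state is a dict: "clock": time; "joint_positions": joint angles; "qvel": joint speeds; "joint_torque": joint torques, N m; "ee_pos": TCP position; "eef_rot": TCP orientation; "wrist_force": force on the tool from outside, world axes, zero at the start; "wrist_torque": the same for the moment, N m; "gripper_width": finger opening in m.
Only numpy, scipy, OpenCV 4.12 (cv2) and the standard library are available. Lean on these libraries where they do the work, as an engineer would, in place of code of your own. Each camera call takes 0.05 s, during which the arm holds its last target.

TASK

Restock the three colour-coded lanes at this supply table so that the oldest stock goes out first: first pull the old blue carton (red dot) from the back of the blue lane to its front end, the one nearer the robot, and let go of it before any new blue carton goes in. Set each new carton (no dot) gently, upright, in the lane of its own colour, squarely between the rails behind the old one. Leave the old green and yellow cartons standing in front, and do not disturb the pump bottle nearby.

Things in the scene. Friction and masses are not known exactly. Their poses are not given: they have to be found in the camera images.
- lane_blue: Blue shelf lane, a fixed open-topped tray. Origin: centre of its underside, on the table. x runs from its front (low lip, nearer the robot) to its back (taller stop), z up. Inside 150 mm long, 66 mm wide, floor 5 mm above the table; walls 4 mm thick: rails 20, front lip 12, back stop 28 mm high. Carton centres: front place x = -38 mm, back place x = +38 mm, y = 0, depth along x.
- lane_green: Green shelf lane, a fixed open-topped tray. Origin: centre of its underside, on the table. x runs from its front (low lip, nearer the robot) to its back (taller stop), z up. Inside 150 mm long, 66 mm wide, floor 5 mm above the table; walls 4 mm thick: rails 20, front lip 12, back stop 28 mm high. Carton centres: front place x = -38 mm, back place x = +38 mm, y = 0, depth along x.
- lane_yellow: Yellow shelf lane, a fixed open-topped tray. Origin: centre of its underside, on the table. x runs from its front (low lip, nearer the robot) to its back (taller stop), z up. Inside 150 mm long, 66 mm wide, floor 5 mm above the table; walls 4 mm thick: rails 20, front lip 12, back stop 28 mm high. Carton centres: front place x = -38 mm, back place x = +38 mm, y = 0, depth along x.
- new_blue_center (a point): New blue filter carton: white box with a blue band round it and two blue stripes on its top, no dot. 60 mm deep (its x), 50 mm wide (its y), 85 mm tall, rigid, about 0.12 kg, the same either way round. This point is its centre, half-way up; z up, x along its 60 mm depth. Starts upright on the table at the right-hand side (-y), turned by up to half a radian.
- new_green_center (a point): New green filter carton: white box with a green band round it and two green stripes on its top, no dot. 60 mm deep (its x), 50 mm wide (its y), 85 mm tall, rigid, about 0.12 kg, the same either way round. This point is its centre, half-way up; z up, x along its 60 mm depth. Starts upright on the table at the right-hand side (-y), turned by up to half a radian.
- new_yellow_center (a point): New yellow filter carton: white box with a yellow band round it and two yellow stripes on its top, no dot. 60 mm deep (its x), 50 mm wide (its y), 85 mm tall, rigid, about 0.12 kg, the same either way round. This point is its centre, half-way up; z up, x along its 60 mm depth. Starts upright on the table at the right-hand side (-y), turned by up to half a radian.
- old_blue_center (a point): Old blue filter carton: like the new blue one but with a 20 mm red dot in the middle of its top (old stock). 60 mm deep (its x), 50 mm wide (its y), 85 mm tall, rigid, about 0.12 kg, the same either way round. This point is its centre, half-way up; z up, x along its 60 mm depth. Starts upright in the back part of the blue lane, nothing in front of it; it is to be pulled forward.
- old_green_center (a point): Old green filter carton: like the new green one but with a 20 mm red dot in the middle of its top (old stock). 60 mm deep (its x), 50 mm wide (its y), 85 mm tall, rigid, about 0.12 kg, the same either way round. This point is its centre, half-way up; z up, x along its 60 mm depth. Starts upright in the front place of the green lane, where it belongs.
- old_yellow_center (a point): Old yellow filter carton: like the new yellow one but with a 20 mm red dot in the middle of its top (old stock). 60 mm deep (its x), 50 mm wide (its y), 85 mm tall, rigid, about 0.12 kg, the same either way round. This point is its centre, half-way up; z up, x along its 60 mm depth. Starts upright in the front place of the yellow lane, where it belongs.
- sanitiser: Clear pump bottle with a blue band, 56 mm across, 131 mm tall, loose, not part of the job; leave it alone. Origin: centre of its underside.
Things that resemble listed ones, but are neither listed nor needed, are in the scene too. Leave any pink look-alike of the part that bears old_yellow_center alone.

How it is judged:
On the way:
1. the old blue carton stands released in the front part of the blue lane, while the new blue carton is not yet in that lane (x of old_blue_center in the frame of lane_blue between -0.052 and -0.012 m and y of old_blue_center in the frame of lane_blue between -0.012 and 0.012 m and z of old_blue_center in the frame of lane_blue between 0.04 and 0.054 m and angle between old_blue_center's own z axis and vertical below 0.1 rad and angle between the x axis of old_blue_center and the x axis of lane_blue, either way round below 0.3 rad and contact force between old_blue and the fingers below 0.2 N and linear speed of old_blue below 0.02 m/s and horizontal distance between new_blue_center and lane_blue above 0.1 m), for 0.2 s.
At the end, for the whole second after the job is handed in: Each lane holds both cartons of its colour, upright (0.1 rad) on its floor, along it (0.3 rad), within 12 mm of its centre line: the old one's centre 12 to 52 mm in front of the lane's middle, the new one's 8 to 52 mm behind it; all released and at rest (x of old_blue_center in the frame of lane_blue between -0.052 and -0.012 m and y of old_blue_center in the frame of lane_blue between -0.012 and 0.012 m and z of old_blue_center in the frame of lane_blue between 0.04 and 0.054 m and angle between each of old_blue_center, new_blue_center, old_green_center, new_green_center, old_yellow_center, new_yellow_center's own z axis and vertical below 0.1 rad and angle between the x axis of each of old_blue_center, new_blue_center and the x axis of lane_blue, either way round below 0.3 rad and contact force between each of old_blue, new_blue, old_green, new_green, old_yellow, new_yellow and the fingers below 0.2 N and linear speed of each of old_blue, new_blue, old_green, new_green, old_yellow, new_yellow below 0.02 m/s and x of new_blue_center in the frame of lane_blue between 0.008 and 0.052 m and y of new_blue_center in the frame of lane_blue between -0.012 and 0.012 m and z of new_blue_center in the frame of lane_blue between 0.04 and 0.054 m and x of old_green_center in the frame of lane_green between -0.052 and -0.012 m and y of old_green_center in the frame of lane_green between -0.012 and 0.012 m and z of old_green_center in the frame of lane_green between 0.04 and 0.054 m and angle between the x axis of each of old_green_center, new_green_center and the x axis of lane_green, either way round below 0.3 rad and x of new_green_center in the frame of lane_green between 0.008 and 0.052 m and y of new_green_center in the frame of lane_green between -0.012 and 0.012 m and z of new_green_center in the frame of lane_green between 0.04 and 0.054 m and x of old_yellow_center in the frame of lane_yellow between -0.052 and -0.012 m and y of old_yellow_center in the frame of lane_yellow between -0.012 and 0.012 m and z of old_yellow_center in the frame of lane_yellow between 0.04 and 0.054 m and angle between the x axis of each of old_yellow_center, new_yellow_center and the x axis of lane_yellow, either way round below 0.3 rad and x of new_yellow_center in the frame of lane_yellow between 0.008 and 0.052 m and y of new_yellow_center in the frame of lane_yellow between -0.012 and 0.012 m and z of new_yellow_center in the frame of lane_yellow between 0.04 and 0.054 m); the robot touches nothing.
It fails at once if an old carton that already stands in front (green, yellow) is shifted by more than 25 mm or tipped over (distance of any of old_green_center, old_yellow_center from where it was at the start of the episode above 0.025 m).
It fails at once if a carton is dropped from a height or thrown (faster than 0.9 m/s while not in the gripper) ((linear speed of new_blue above 0.9 m/s and contact force between new_blue and the fingers below 0.1 N) or (linear speed of new_green above 0.9 m/s and contact force between new_green and the fingers below 0.1 N) or (linear speed of new_yellow above 0.9 m/s and contact force between new_yellow and the fingers below 0.1 N) or (linear speed of old_blue above 0.9 m/s and contact force between old_blue and the fingers below 0.1 N) or (linear speed of old_green above 0.9 m/s and contact force between old_green and the fingers below 0.1 N) or (linear speed of old_yellow above 0.9 m/s and contact force between old_yellow and the fingers below 0.1 N)).
It fails at once if the pump bottle is moved by more than 30 mm (distance of sanitiser from where it was at the start of the episode above 0.03 m).
It also fails if it takes over 112 s, if anything falls off the work surface, if the arm or the gripper's body presses on something with over 40 N, if the wrist force passes 120 N, or if a joint passes its speed limit or range.

## Working session

There is one attempt and no reset: what is moved stays moved. The work goes in short steps, Python scripts to look and compute and a tool call to move; the robot and the scene stay as the last step left them, time stands still between calls to the robot, and variables do not carry over. Pictures are saved under pics/ and viewed, and the job is handed in when it is done.

Besides the shell and the picture viewer there is one more tool, called after ">>>" as a command line: name --argument value ..., lists and objects as JSON in quotes. servo_tool: Moves the arm, as the interface text tells. Its arguments: {"type":"object","properties":{"plan":{"type":"array","items":{"type":"number"}},"squeeze":{"type":"number"}},"required":["plan"]}

```bash
ls; mkdir -p pics
python3 - <<'E'
from cell import r
import cv2,numpy as np
o=r.get_obs();print({k:np.round(v,3) for k,v in o.items()})
for n in("top","side"):
    d=r.get_image(n);cv2.imwrite(f"pics/{n}0.png",d["frame"][:,:,::-1])
    R=cv2.Rodrigues(np.array(d["rvec"]))[0];print(n,d["fx"],d["fy"],d["cx"],d["cy"],R.round(3).tolist(),(-R.T@np.array(d["tvec"]).ravel()).round(3))
E
```

```text
pics
{'clock': np.float64(0.0), 'joint_positions': array([ 1.024,  0.151,  1.438, -0.   ,  1.554, -0.134]), 'qvel': array([ 0.002,  0.   ,  0.   ,  0.   , -0.001, -0.001]), 'joint_torque': array([-0.0000e+00, -7.1306e+01, -5.7086e+01, -0.0000e+00,  9.0000e-03,
        0.0000e+00]), 'ee_pos': array([0.231, 0.526, 0.231]), 'eef_rot': array([-0.901,  1.378,  0.9  ]), 'wrist_force': array([0.529, 0.35 , 0.099]), 'wrist_torque': array([ 0.004,  0.058, -0.028]), 'gripper_width': np.float64(0.085)}
top 563.045088482704 563.045088482704 313.8061480996773 235.83551300615574 [[-0.028, -0.999, -0.021], [-0.981, 0.032, -0.191], [0.191, 0.015, -0.981]] [0.349 0.017 1.125]
side 588.0768017317806 588.0768017317806 317.6041103432362 244.84781785115214 [[0.716, -0.698, -0.025], [-0.402, -0.383, -0.832], [0.571, 0.606, -0.554]] [-0.101 -0.672  0.697]
```

View pics/top0.png

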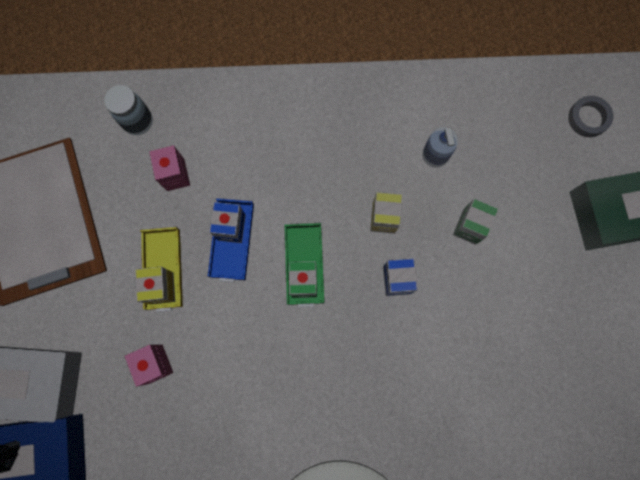

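View pics/side0.png

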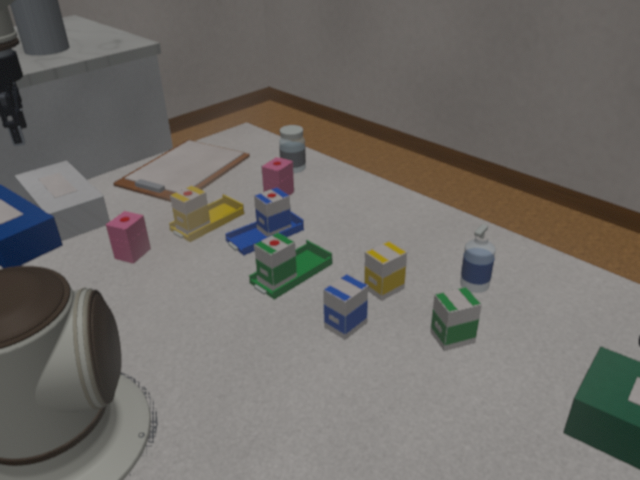

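The top view shows the new cartons: yellow at (387,211), green at (479,219), blue at (401,276). The old ones with red dots are blue (228,218), green (303,279) and yellow (152,285). The pink look-alikes are at (166,165) and (145,365), and the sanitiser is at (441,146). Next I'll enlarge these areas.

Run:
```python
import cv2,numpy as np
im=cv2.imread("pics/top0.png")
a=cv2.resize(im[190:320,120:340],None,fx=3.6,fy=3.6,interpolation=cv2.INTER_CUBIC)
b=cv2.resize(im[120:310,360:510],None,fx=3.1,fy=3.1,interpolation=cv2.INTER_CUBIC)
g=lambda x:np.clip(x*1.6,0,255).astype('uint8')
cv2.imwrite("pics/ca.png",g(a));cv2.imwrite("pics/cb.png",g(b))
hsv=cv2.cvtColor(im,cv2.COLOR_BGR2HSV)
for p in [(387,197),(387,211),(401,265),(401,275),(480,206),(232,245),(320,240),(170,250),(228,210),(250,205),(303,268)]:print(p,hsv[p[1],p[0]])
```

```text
(387, 197) [ 31 122 136]
(387, 211) [  0   2 124]
(401, 265) [111 186 136]
(401, 275) [160   6 120]
(480, 206) [ 67 101  98]
(232, 245) [110 198 135]
(320, 240) [ 68 129 103]
(170, 250) [ 30 158 140]
(228, 210) [112 193 136]
(250, 205) [111 201 104]
(303, 268) [ 69 151 108]
```

View pics/ca.png

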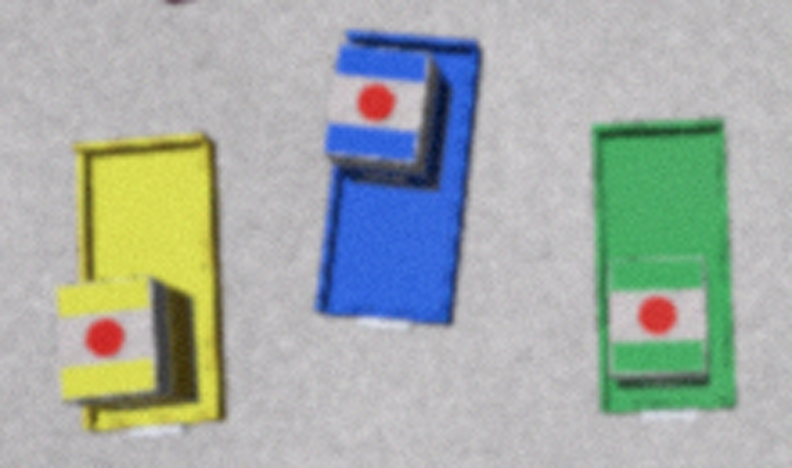

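View pics/cb.png

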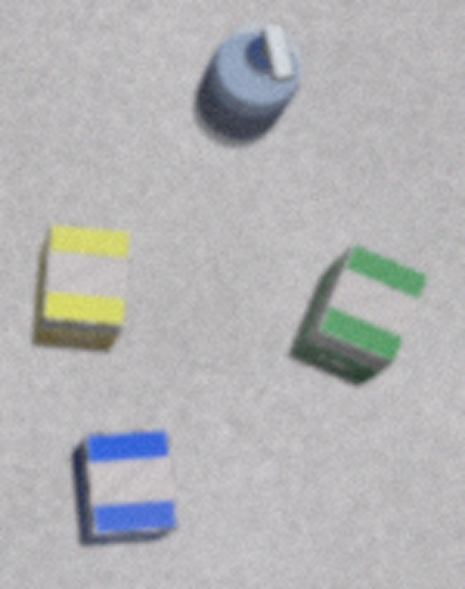

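```bash
cat > h.py <<'E'
import cv2,numpy as np
from cell import r
def load(n="top"):
    return r.get_image(n)
def ray(d,uv,z):
    uv=np.atleast_2d(np.array(uv,float));R=cv2.Rodrigues(np.array(d["rvec"],float))[0];t=np.array(d["tvec"],float).ravel()
    c=-R.T@t;v=np.c_[(uv[:,0]-d["cx"])/d["fx"],(uv[:,1]-d["cy"])/d["fy"],np.ones(len(uv))]@R
    return c+v*((z-c[2])/v[:,2])[:,None]
def hsvof(d): return cv2.cvtColor(cv2.cvtColor(d["frame"],cv2.COLOR_RGB2BGR),cv2.COLOR_BGR2HSV)
RNG=dict(blue=((100,110,60),(125,255,255)),green=((58,70,50),(80,255,255)),yellow=((24,70,60),(38,255,255)))
def blobs(m,amin=30):
    n,l,s,c=cv2.connectedComponentsWithStats(m);return [(c[i],s[i],l==i) for i in range(1,n) if s[i,4]>=amin]
E
python3 - <<'E'
from h import *
d=load();hs=hsvof(d)
# new cartons: stripes
for c,(lo,hi) in RNG.items():
    V={'blue':112,'green':80,'yellow':112}[c]
    m=cv2.inRange(hs,(lo[0],lo[1],V),hi);m[:, :350]=0;m[:,520:]=0;m[:180]=0;m[310:]=0
    for cen,s,mm in blobs(m):
        rc=cv2.minAreaRect(np.argwhere(mm)[:,::-1].astype(np.float32));bx=ray(d,cv2.boxPoints(rc),.085)[:,:2]
        P=ray(d,np.argwhere(mm)[:,::-1],.085)[:,:2];Q=P-P.mean(0);u=np.linalg.svd(Q,full_matrices=False)[2][0]
        print(c,s[4],P.mean(0).round(4),'long axis',np.degrees(np.arctan2(u[1],u[0])).round(1),[np.linalg.norm(bx[0]-bx[1]).round(3),np.linalg.norm(bx[1]-bx[2]).round(3)])
m=cv2.inRange(hs,(0,120,60),(8,255,255))|cv2.inRange(hs,(174,120,60),(180,255,255))
for cen,s,_ in blobs(m,15): print('red',cen.round(1),s[4],ray(d,cen,.090)[0].round(4))
E
```

```text
blue 199 [ 0.4942 -0.1274] long axis 92.5 [np.float64(0.047), np.float64(0.015)]
blue 192 [ 0.4521 -0.1294] long axis 92.3 [np.float64(0.045), np.float64(0.014)]
green 164 [ 0.5965 -0.291 ] long axis 63.7 [np.float64(0.013), np.float64(0.045)]
green 175 [ 0.5583 -0.2726] long axis 63.5 [np.float64(0.014), np.float64(0.045)]
yellow 192 [ 0.6221 -0.111 ] long axis -96.9 [np.float64(0.016), np.float64(0.046)]
yellow 203 [ 0.5801 -0.1061] long axis -97.0 [np.float64(0.016), np.float64(0.046)]
red [163.8 161.7] 78 [0.7061 0.3181 0.09  ]
red [224. 218.] 69 [0.5907 0.2011 0.09  ]
red [302.2 277.2] 75 [0.4737 0.056  0.09  ]
red [148.7 283.4] 79 [0.4709 0.3408 0.09  ]
red [142.1 365.1] 94 [0.3235 0.3486 0.09  ]
```

Run:
```python
from h import *
d=load();hs=hsvof(d)
def line(pts):
    v=cv2.fitLine(np.array(pts,np.float32),cv2.DIST_HUBER,0,.01,.01).ravel();return v
R=dict(blue=((200,255),(200,285),(243,274),(206,240)),green=((280,335),(218,310),(230,258),(230,298)),yellow=((135,190),(222,315),(236,262),(240,300)))
for c,((u0,u1),(v0,v1),rl,rr) in R.items():
    lo,hi=RNG[c];m=cv2.inRange(hs,lo,hi);mm=np.zeros_like(m);mm[v0:v1,u0:u1]=m[v0:v1,u0:u1]
    L=[(np.flatnonzero(mm[v]).min()-.5,v) for v in range(*rl)];Rr=[(np.flatnonzero(mm[v]).max()+.5,v) for v in range(*rr)]
    out=[]
    for pts,z in((L,.02),(Rr,.0),(Rr,.02)):
        P=ray(d,pts,z)[:,:2];f=line(P);dr=f[:2]*np.sign(f[0]);out.append((f[2:],dr))
    n=np.array([-out[0][1][1],out[0][1][0]])
    us=(np.array([p[0] for p in L]).mean(),np.array([p[0] for p in Rr]).mean())
    print(c,'ang',[np.degrees(np.arctan2(o[1][1],o[1][0])).round(2) for o in out],'width z0/z20',[float(((out[0][0]-out[k][0])@n).round(4)) for k in(1,2)])
    # front and back extents over columns
    um=range(int(us[0])+6,int(us[1])-5)
    B=[(u,np.flatnonzero(mm[:,u]).min()-.5) for u in um];F=[(u,np.flatnonzero(mm[:,u]).max()+.5) for u in um]
    print('  back z.028',np.median(ray(d,B,.028)[:,0]).round(4),'z0',np.median(ray(d,B,0)[:,0]).round(4),'front z0',np.median(ray(d,F,0)[:,0]).round(4),'z.012',np.median(ray(d,F,.012)[:,0]).round(4))
    print('  left line pt',out[0][0].round(4),'right',out[1][0].round(4),out[2][0].round(4))
```

```text
blue ang [np.float32(-6.63), np.float32(-6.41), np.float32(-6.41)] width z0/z20 [0.07169999927282333, 0.07479999959468842]
  back z.028 0.6429 z0 0.6504 front z0 0.4875 z.012 0.486
  left line pt [0.5231 0.243 ] right [0.6005 0.1618] [0.596  0.1592]
green ang [np.float32(-1.05), np.float32(0.61), np.float32(0.61)] width z0/z20 [0.07440000027418137, 0.07450000196695328]
  back z.028 0.5889 z0 0.595 front z0 0.4322 z.012 0.4313
  left line pt [0.5555 0.0923] right [0.5263 0.0184] [0.5232 0.0184]
yellow ang [np.float32(4.56), np.float32(3.76), np.float32(3.76)] width z0/z20 [0.07039999961853027, 0.07530000060796738]
  back z.028 0.5898 z0 0.596 front z0 0.4319 z.012 0.431
  left line pt [0.555  0.3808] right [0.5134 0.3069] [0.5105 0.3017]
```

```bash
cat >> h.py <<'E'
from scipy.spatial.transform import Rotation as Ro
def pose():
    o=r.get_obs();return np.array(o["ee_pos"]),Ro.from_rotvec(o["eef_rot"]),o
def tgt(a): # jaw dir angle deg, tool down
    a=np.radians(a);z=np.array([np.cos(a),np.sin(a),0]);x=np.array([0,0,-1.]);return Ro.from_matrix(np.c_[x,np.cross(z,x),z])
def step(p,a):
    P,R,o=pose();T=min((tgt(a),tgt(a+180)),key=lambda T:(R.inv()*T).magnitude())
    print('t',round(float(o["clock"]),2),'at',P.round(4),'jaw',np.degrees(np.arctan2(*R.as_matrix()[[1,0],2])).round(1),'w',round(float(o["gripper_width"]),4),'F',np.round(o["wrist_force"],1),'q',np.round(o["joint_positions"],2))
    print('shift mm',(R.inv().apply(np.array(p)-P)*1000).round(1),'turn deg',np.degrees((R.inv()*T).as_rotvec()).round(1))
E
python3 - <<'E'
from h import *
print(pose()[1].as_matrix().round(3))
step([.591,.201,.19],83.5)
E
```

```text
[[-0.    -0.916  0.401]
 [-0.001  0.401  0.916]
 [-1.     0.    -0.001]]
t 0.2 at [0.2306 0.5266 0.2309] jaw 66.3 w 0.0854 F [-0.2  0.1 -0.2] q [ 1.02  0.15  1.44  0.    1.55 -0.13]
shift mm [  41.  -460.7 -153.6] turn deg [-17.2  -0.   -0. ]
```

>>> servo_tool --plan '[0,-30,-10,-3,0,0,0,0,-68,-23,-7,0,0,0,0,-108,-36,-11,0,0,0,0,-148,-49,-15,0,0,0,0,-188,-62,-17,0,0,0]' --squeeze 40

```text
clock: 0.62
ee_pos: [0.3781, 0.3938, 0.2313]
eef_rot: [-1.127, 1.26, 1.127]
wrist_force: [-0.1, 0.6, 0.4]
gripper_width: 0.0855
```

```bash
python3 -c "
from h import *
step([.591,.201,.19],83.5)"
```

```text
t 0.62 at [0.3781 0.3938 0.2313] jaw 83.6 w 0.0855 F [-0.1  0.6  0.4] q [ 0.66  0.09  1.51 -0.    1.55 -0.79]
shift mm [  41.3 -233.  -167.9] turn deg [ 0.1 -0.  -0. ]
```

>>> servo_tool --plan '[0,-33,-24,0,0,0,0,0,-66,-48,0,0,0,0,0,-99,-72,0,0,0,0,0,-132,-96,0,0,0,0,0,-165,-120,0,0,0,0]'

```text
clock: 1.03
ee_pos: [0.5283, 0.2552, 0.2313]
eef_rot: [-1.123, 1.262, 1.123]
wrist_force: [1.2, 1.6, -0.2]
gripper_width: 0.0857
```

>>> servo_tool --plan '[10,-30,-22,0,0,0,0,30,-60,-42,0,0,0,0,40,-68,-48,0,0,0,0,40,-68,-48,0,0,0,0]'

```text
clock: 1.37
ee_pos: [0.5898, 0.199, 0.1879]
eef_rot: [-1.12, 1.268, 1.123]
wrist_force: [-0.3, 0.4, -0.8]
gripper_width: 0.0853
```

Run:
```python
from h import *
step([.591,.201,.052],83.5)
for n in("top","side"):
    d=load(n);cv2.imwrite(f"pics/{n}1.png",d["frame"][:,:,::-1])
```

```text
t 1.37 at [0.5898 0.199  0.1879] jaw 83.2 w 0.0853 F [-0.3  0.4 -0.8] q [ 0.2   0.27  1.38 -0.    1.49 -1.25]
shift mm [135.9  -1.6   2.4] turn deg [-0.3 -0.1 -0.2]
```

View pics/top1.png

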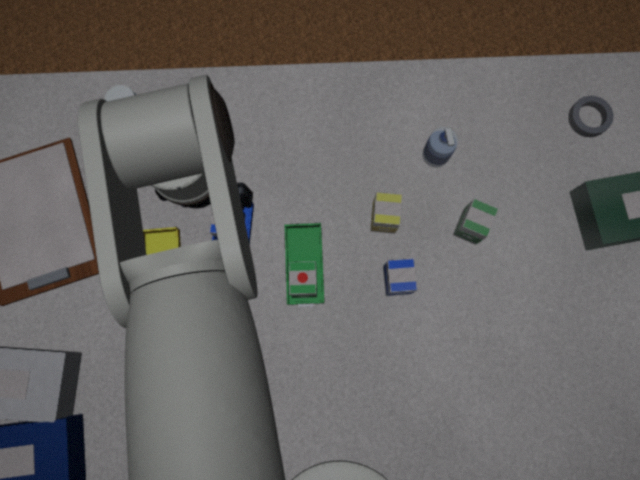

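The arm hides the blue lane in the top view. The reading still agrees with the measured dot position, so I'm descending over the old blue carton.

>>> servo_tool --plan '[30,-1,2,0,0,0,0,62,-2,2,0,0,0,0,94,-2,2,0,0,0,0,122,-2,2,0,0,0,0,136,-2,2,0,0,0,0]'

```text
clock: 1.88
ee_pos: [0.5894, 0.2045, 0.0531]
eef_rot: [-1.124, 1.263, 1.126]
wrist_force: [-0.8, -0.6, -0.2]
gripper_width: 0.0856
```

>>> servo_tool --plan '[0,0,0,0,0,0,60,0,0,0,0,0,0,100,0,0,0,0,0,0,160,0,0,0,0,0,0,200,0,0,0,0,0,0,200]' --squeeze 40

```text
clock: 2.3
ee_pos: [0.5921, 0.2038, 0.0577]
eef_rot: [-1.124, 1.259, 1.122]
wrist_force: [-1.6, 1.3, 8.9]
gripper_width: 0.0496
```

Run:
```python
from h import *
step([.591,.201,.052],83.5)
d=load("side");cv2.imwrite(f"pics/side2.png",cv2.resize(d["frame"][140:320,150:390,::-1],None,fx=3,fy=3))
```

```text
t 2.3 at [0.5921 0.2038 0.0577] jaw 83.4 w 0.0496 F [-1.6  1.3  8.9] q [ 0.21  0.36  1.53  0.    1.24 -1.25]
shift mm [ 5.7  0.8 -2.9] turn deg [-0.1  0.1  0.2]
```

View pics/side2.png

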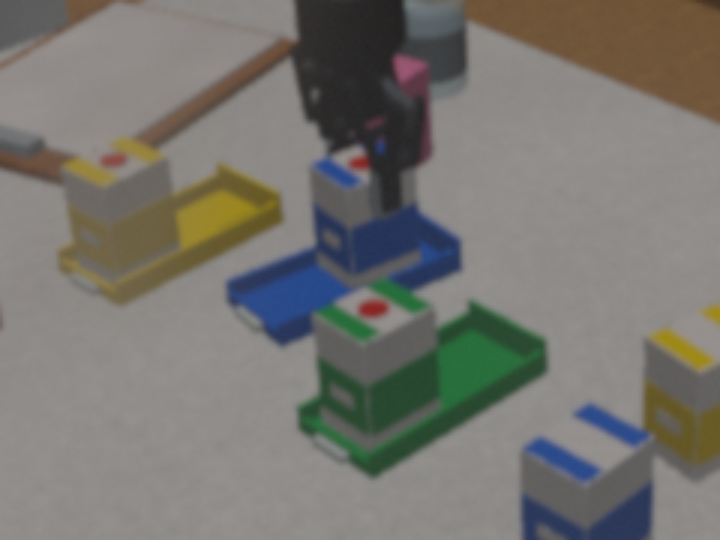

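Grip is good, with an opening of 49.6 mm. I'll lift slightly and carry it forward along the lane.

>>> servo_tool --plan '[-4,0,0,0,0,0,200,-10,0,0,0,0,0,200,-10,8,-1,0,0,0,200,-10,20,-2,0,0,0,200,-10,32,-3,0,0,0,200]'

```text
clock: 2.77
ee_pos: [0.5584, 0.2038, 0.0656]
eef_rot: [-1.123, 1.262, 1.123]
wrist_force: [-1.0, 0.1, -1.2]
gripper_width: 0.049
```

>>> servo_tool --plan '[0,12,0,0,0,0,200,0,22,0,0,0,0,200,0,29,0,0,0,0,200,0,30,0,0,0,0,200,0,30,0,0,0,0,200]'

```text
clock: 3.18
ee_pos: [0.5293, 0.2074, 0.0656]
eef_rot: [-1.124, 1.261, 1.123]
wrist_force: [0.8, 0.4, -1.9]
gripper_width: 0.0494
```

Run:
```python
from h import *
step([.529,.2055,.054],83.5)
d=load("side");cv2.imwrite(f"pics/side3.png",cv2.resize(d["frame"][140:320,150:390,::-1],None,fx=3,fy=3))
d=load("top");cv2.imwrite(f"pics/top3.png",cv2.resize(d["frame"][140:320,100:340,::-1],None,fx=3,fy=3))
```

```text
t 3.18 at [0.5293 0.2074 0.0656] jaw 83.4 w 0.0494 F [ 0.8  0.4 -1.9] q [ 0.24  0.25  1.67 -0.    1.22 -1.22]
shift mm [11.6  0.1 -2. ] turn deg [-0.1  0.   0. ]
```

View pics/side3.png

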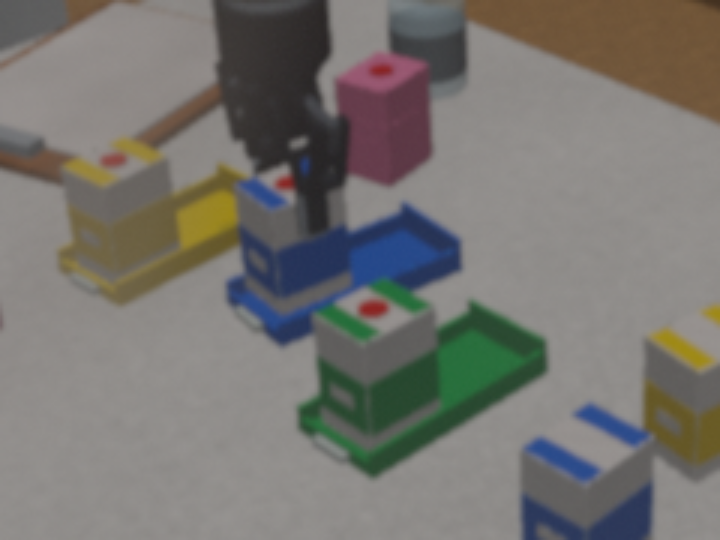

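View pics/top3.png

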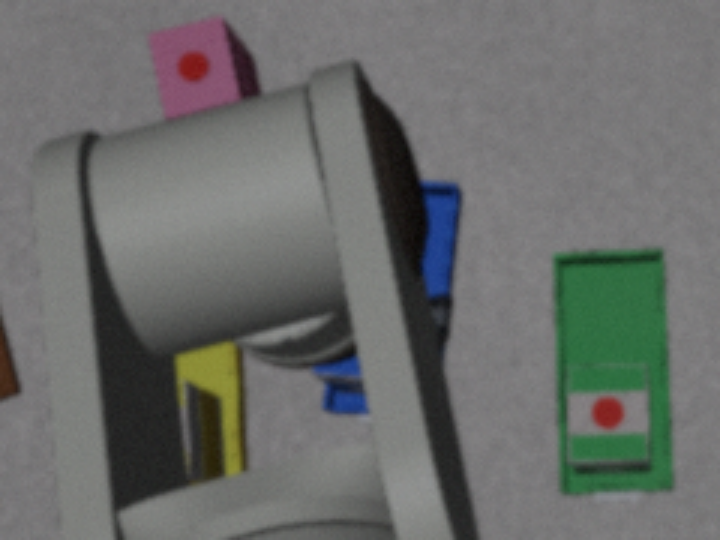

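The side view shows the old blue carton held upright over the front end of the lane, a little toward the left rail. I'll nudge it 2 mm right, lower it and release.

>>> servo_tool --plan '[2,0,-2,0,0,0,200,5,0,-2,0,0,0,200,8,0,-2,0,0,0,200,8,0,-2,0,0,0,150,8,0,-2,0,0,0,100]'

```text
clock: 3.7
ee_pos: [0.5294, 0.2052, 0.0572]
eef_rot: [-1.123, 1.262, 1.123]
wrist_force: [-0.0, 0.5, -0.3]
gripper_width: 0.0518
```

>>> servo_tool --plan '[0,0,0,0,0,0,40,0,0,0,0,0,0,0,0,0,0,0,0,0,0,0,0,0,0,0,0,0,0,0,0,0,0,0,0]'

```text
clock: 4.12
ee_pos: [0.5292, 0.2053, 0.0572]
eef_rot: [-1.123, 1.262, 1.123]
wrist_force: [0.2, -0.4, -0.4]
gripper_width: 0.0852
```

>>> servo_tool --plan '[-20,0,0,0,0,0,0,-50,0,0,0,0,0,0,-85,0,0,0,0,0,0,-120,0,0,0,0,0,0,-130,0,0,0,0,0,0]'

```text
clock: 4.53
ee_pos: [0.5305, 0.2057, 0.1928]
eef_rot: [-1.125, 1.256, 1.12]
wrist_force: [1.3, -0.9, 0.6]
gripper_width: 0.0853
```

Run:
```python
from h import *
step([.473,-.128,.19],92.4)
d=load("side");cv2.imwrite(f"pics/side4.png",cv2.resize(d["frame"][140:320,150:390,::-1],None,fx=3,fy=3))
```

```text
t 4.53 at [0.5305 0.2057 0.1928] jaw 83.4 w 0.0853 F [ 1.3 -0.9  0.6] q [ 0.23  0.15  1.52 -0.    1.47 -1.22]
shift mm [   2.    18.5 -338.1] turn deg [-9.   0.1  0.3]
```

View pics/side4.png

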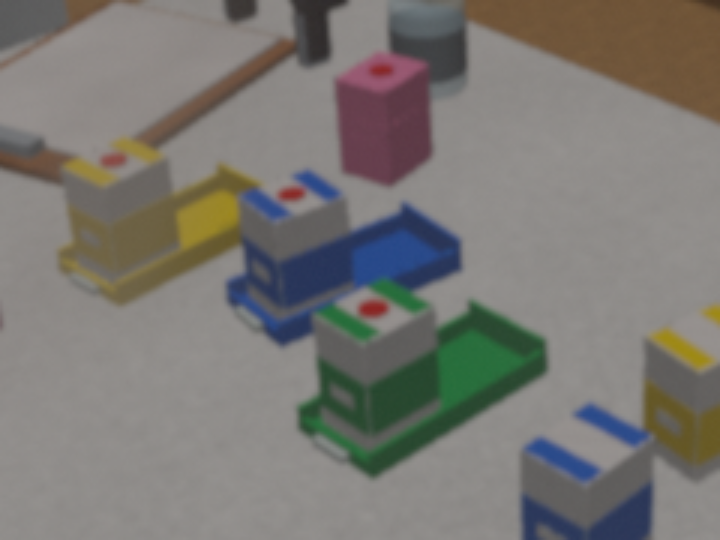

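The old blue carton now stands released at the front of its lane. On to the new blue carton at (401,276), which is the only blue-striped one without a dot.

>>> servo_tool --plan '[0,2,-25,-2,0,0,0,0,4,-60,-4,0,0,0,0,6,-98,-6,0,0,0,0,8,-136,-8,0,0,0,0,10,-174,-9,0,0,0]'

```text
clock: 5.0
ee_pos: [0.4982, 0.0323, 0.1866]
eef_rot: [-1.241, 1.189, 1.242]
wrist_force: [1.5, -0.0, 0.1]
gripper_width: 0.0857
```

```bash
python3 -c "
from h import *
step([.473,-.128,.12],92.4)"
```

```text
t 5.0 at [0.4982 0.0323 0.1866] jaw 92.5 w 0.0857 F [ 1.5 -0.   0.1] q [-0.09  0.01  1.68 -0.    1.45 -1.7 ]
shift mm [  66.6   32.2 -159.1] turn deg [ 0.1 -0.  -0. ]
```

>>> servo_tool --plan '[0,8,-36,0,0,0,0,0,16,-74,0,0,0,0,0,24,-112,0,0,0,0,10,30,-146,0,0,0,0,30,32,-158,0,0,0,0]'

```text
clock: 5.42
ee_pos: [0.4734, -0.1295, 0.1582]
eef_rot: [-1.24, 1.191, 1.235]
wrist_force: [0.0, 0.6, 0.6]
gripper_width: 0.0856
```

>>> servo_tool --plan '[15,0,0,0,0,0,0,36,0,-1,0,0,0,0,36,0,-1,0,0,0,0]'

```text
clock: 5.67
ee_pos: [0.4718, -0.1262, 0.1174]
eef_rot: [-1.235, 1.192, 1.243]
wrist_force: [-1.5, -0.2, -2.5]
gripper_width: 0.0855
```

Run:
```python
from h import *
step([.473,-.128,.05],92.4)
d=load("side");cv2.imwrite(f"pics/side5.png",cv2.resize(d["frame"][220:400,280:520,::-1],None,fx=3,fy=3))
d=load("top");cv2.imwrite(f"pics/top5.png",d["frame"][:,:,::-1])
```

```text
t 5.67 at [ 0.4718 -0.1262  0.1174] jaw 92.3 w 0.0855 F [-1.5 -0.2 -2.5] q [-0.42  0.04  1.79 -0.    1.31 -2.03]
shift mm [67.3 -1.5 -2. ] turn deg [-0.1  0.1 -0.3]
```

View pics/side5.png

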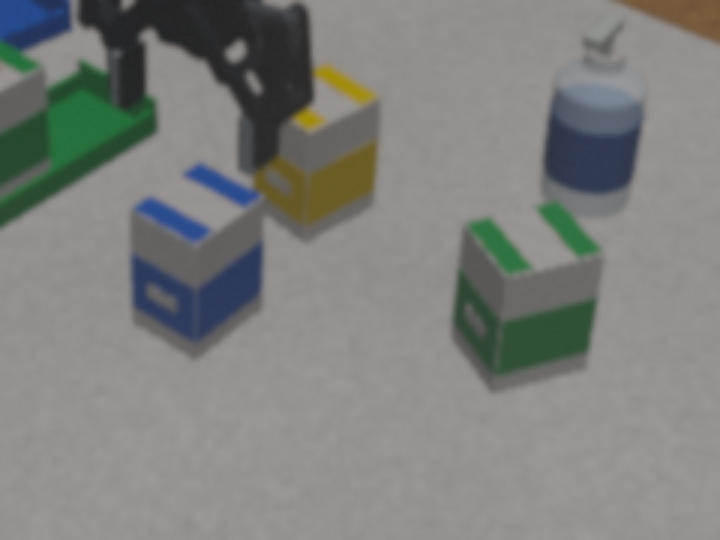

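View pics/top5.png

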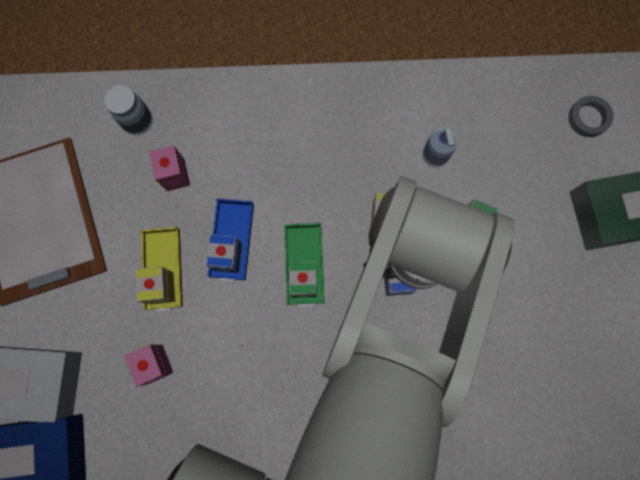

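The top view is now clear of the blue lane and shows old blue at (221,251). I'll measure it and cross-check the new cartons in the side view before gripping.

```bash
cat >> h.py <<'E'
def proj(d,p): return cv2.projectPoints(np.array([p],float),np.array(d["rvec"],float),np.array(d["tvec"],float),np.array([[d["fx"],0,d["cx"]],[0,d["fy"],d["cy"]],[0,0,1.]]),None)[0].ravel()
LANES=dict(blue=(.565,.2017,-6.4),green=(.5106,.0554,-.2),yellow=(.511,.341,4.1))
def inlane(c,p):
    x,y,a=LANES[c];a=np.radians(a);v=np.array(p[:2])-(x,y);return np.array([v@[np.cos(a),np.sin(a)],v@[-np.sin(a),np.cos(a)]])
def lw(c,p):
    x,y,a=LANES[c];a=np.radians(a);return np.array([x+p[0]*np.cos(a)-p[1]*np.sin(a),y+p[0]*np.sin(a)+p[1]*np.cos(a)])
def reds(d,z=.09):
    hs=hsvof(d);m=cv2.inRange(hs,(0,120,60),(8,255,255))|cv2.inRange(hs,(174,120,60),(180,255,255))
    return [ (b[0],ray(d,b[0],z)[0]) for b in blobs(m,15)]
E
python3 - <<'E'
from h import *
d=load()
for u,p in reds(d):print(u.round(1),p.round(4),{c:inlane(c,p).round(4).tolist() for c in LANES if np.hypot(*inlane(c,p))<.08})
s=load("side")
for n,p in dict(b=(.4731,-.1284,.085),y=(.6011,-.1086,.085),g=(.5774,-.2818,.085)).items():print(n,proj(s,p).round(1))
for u,p in reds(s):print('side',u.round(1),p.round(4))
for c in LANES:print(c,lw(c,(.037,0)).round(4))
E
```

```text
[164.  161.7] [0.7061 0.3177 0.09  ] {}
[220.6 250.3] [0.529  0.2074 0.09  ] {'blue': [-0.0364, 0.0017]}
[302.2 277.3] [0.4736 0.056  0.09  ] {'green': [-0.037, 0.0005]}
[148.7 283.4] [0.4709 0.3409 0.09  ] {'yellow': [-0.04, 0.0028]}
[142.1 365. ] [0.3236 0.3487 0.09  ] {}
b [345.3 286.3]
y [385.5 250.9]
g [457.3 298. ]
side [276.7 162.7] [0.7014 0.3116 0.09  ]
side [247. 204.] [0.5293 0.2079 0.09  ]
side [124.4 219. ] [0.3197 0.3416 0.09  ]
side [273.9 242.5] [0.4728 0.056  0.09  ]
blue [0.6018 0.1976]
green [0.5476 0.0553]
yellow [0.5479 0.3436]
```

>>> servo_tool --plan '[20,-1,-2,0,0,0,0,45,-1,-2,0,0,0,0,65,-1,-2,0,0,0,0,65,-1,-2,0,0,0,0,65,-1,-2,0,0,0,100]'

```text
clock: 6.28
ee_pos: [0.4749, -0.1283, 0.057]
eef_rot: [-1.239, 1.19, 1.24]
wrist_force: [-0.0, -0.5, 0.8]
gripper_width: 0.0758
```

>>> servo_tool --plan '[0,0,0,0,0,0,140,0,0,0,0,0,0,200,0,0,0,0,0,0,200,0,0,0,0,0,0,200,0,0,0,0,0,0,200]'

```text
clock: 6.7
ee_pos: [0.4756, -0.1289, 0.0582]
eef_rot: [-1.242, 1.189, 1.237]
wrist_force: [-0.1, -0.3, 8.1]
gripper_width: 0.0494
```

>>> servo_tool --plan '[-8,0,0,0,0,0,200,-30,0,0,0,0,0,200,-60,0,0,0,0,0,200,-90,0,0,0,0,0,200,-120,0,0,0,0,0,200]'

```text
clock: 7.12
ee_pos: [0.4745, -0.1283, 0.179]
eef_rot: [-1.24, 1.189, 1.239]
wrist_force: [1.6, -1.4, -2.5]
gripper_width: 0.0495
```

Run:
```python
from h import *
step([.602,.1976,.185],83.6)
```

```text
t 7.12 at [ 0.4745 -0.1283  0.179 ] jaw 92.4 w 0.0495 F [ 1.6 -1.4 -2.5] q [-0.42 -0.    1.71 -0.    1.44 -2.03]
shift mm [  -6.1 -140.8  320.4] turn deg [ 8.8 -0.   0. ]
```

Gripped and lifted, with the carton bottom about 120 mm up. Carrying it to the blue lane.

>>> servo_tool --plan '[-1,-9,20,1,0,0,200,-2,-22,50,3,0,0,200,-4,-36,82,5,0,0,200,-6,-50,114,7,0,0,200,-6,-64,146,9,0,0,200]'

```text
clock: 7.53
ee_pos: [0.5331, 0.0216, 0.1842]
eef_rot: [-1.123, 1.261, 1.12]
wrist_force: [0.9, -0.4, -1.1]
gripper_width: 0.0494
```

Run:
```python
from h import *
step([.602,.1976,.185],83.6)
```

```text
t 7.53 at [0.5331 0.0216 0.1842] jaw 83.2 w 0.0494 F [ 0.9 -0.4 -1.1] q [-0.1   0.08  1.61 -0.    1.45 -1.56]
shift mm [ -0.7 -47.6 182.9] turn deg [-0.4 -0.   0.1]
```

>>> servo_tool --plan '[0,-9,34,0,0,0,200,0,-18,70,0,0,0,200,0,-28,106,0,0,0,200,0,-38,142,0,0,0,200,0,-44,166,0,0,0,200]'

```text
clock: 7.95
ee_pos: [0.5962, 0.183, 0.1835]
eef_rot: [-1.124, 1.26, 1.124]
wrist_force: [0.0, -1.0, -1.3]
gripper_width: 0.0498
```

>>> servo_tool --plan '[5,-4,14,0,0,0,200,25,-4,16,0,0,0,200,50,-4,16,0,0,0,200,75,-4,16,0,0,0,200,85,-4,16,0,0,0,200]'

```text
clock: 8.37
ee_pos: [0.6001, 0.1947, 0.0945]
eef_rot: [-1.122, 1.265, 1.125]
wrist_force: [-0.6, 0.2, -2.3]
gripper_width: 0.0494
```

Run:
```python
from h import *
step([.602,.1976,.063],83.6)
d=load("side");cv2.imwrite(f"pics/side6.png",cv2.resize(d["frame"][120:300,150:390,::-1],None,fx=3,fy=3))
```

```text
t 8.37 at [0.6001 0.1947 0.0945] jaw 83.3 w 0.0494 F [-0.6  0.2 -2.3] q [ 0.19  0.34  1.48 -0.    1.32 -1.26]
shift mm [31.5 -1.6  3.2] turn deg [-0.3 -0.1 -0.2]
```

View pics/side6.png

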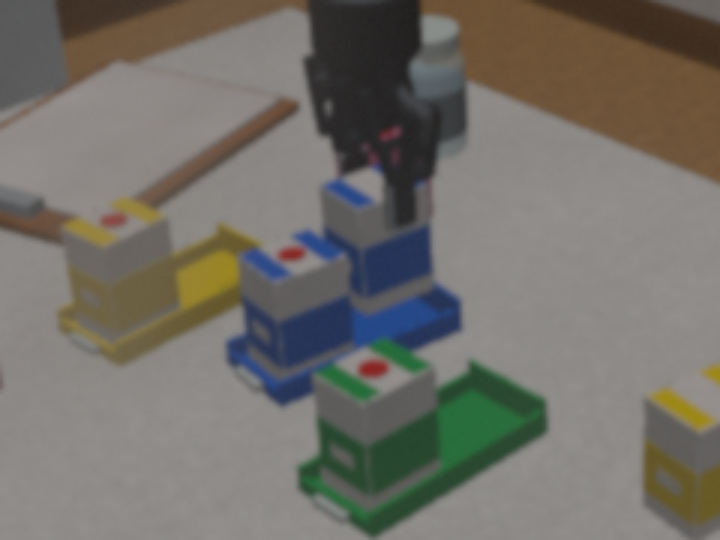

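The new blue carton hangs upright behind the old one and clear of it. Lowering, then releasing.

>>> servo_tool --plan '[8,-1,2,0,0,0,200,16,-1,2,0,0,0,200,23,-1,2,0,0,0,200,28,-1,2,0,0,0,200,31,-1,2,0,0,0,200]'

```text
clock: 8.83
ee_pos: [0.6026, 0.197, 0.0659]
eef_rot: [-1.123, 1.262, 1.123]
wrist_force: [0.3, -0.4, -2.0]
gripper_width: 0.0493
```

>>> servo_tool --plan '[0,0,0,0,0,0,150,0,0,0,0,0,0,80,0,0,0,0,0,0,0,0,0,0,0,0,0,0,0,0,0,0,0,0,0]'

```text
clock: 9.25
ee_pos: [0.6028, 0.1971, 0.0667]
eef_rot: [-1.124, 1.261, 1.123]
wrist_force: [0.0, 0.3, -0.6]
gripper_width: 0.0857
```

>>> servo_tool --plan '[-15,0,0,0,0,0,0,-45,0,0,0,0,0,0,-80,0,0,0,0,0,0,-115,0,0,0,0,0,0,-125,0,0,0,0,0,0]'

```text
clock: 9.67
ee_pos: [0.604, 0.1975, 0.1974]
eef_rot: [-1.125, 1.256, 1.119]
wrist_force: [0.4, -0.5, 0.4]
gripper_width: 0.0854
```

Run:
```python
from h import *
step([.601,-.1086,.185],83)
d=load("side");cv2.imwrite(f"pics/side7.png",cv2.resize(d["frame"][120:300,150:390,::-1],None,fx=3,fy=3))
```

```text
t 9.67 at [0.604  0.1975 0.1974] jaw 83.4 w 0.0854 F [ 0.4 -0.5  0.4] q [ 0.19  0.28  1.34 -0.    1.51 -1.26]
shift mm [  12.   -32.4 -304.4] turn deg [0.4 0.1 0.4]
```

View pics/side7.png

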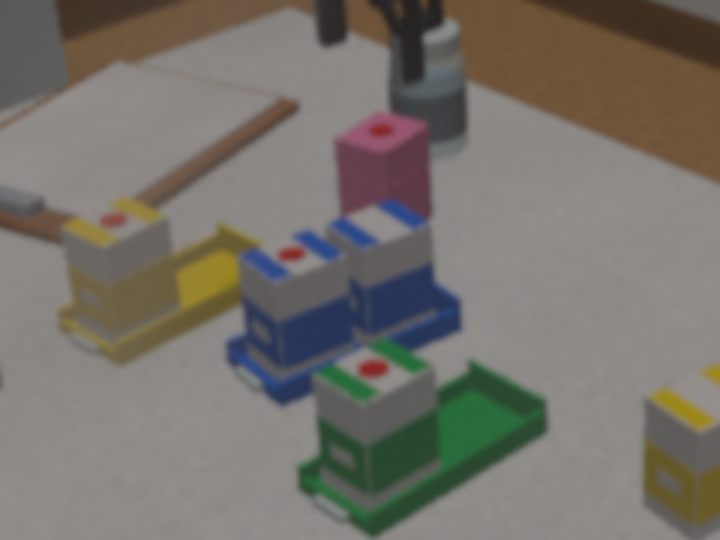

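Both blue cartons stand squarely in their lane. Next is the new yellow carton at (387,211), on the right-hand side with no dot.

>>> servo_tool --plan '[0,-3,-25,0,0,0,0,0,-6,-60,0,0,0,0,0,-10,-99,0,0,0,0,0,-14,-138,0,0,0,0,0,-18,-177,0,0,0,0]'

```text
clock: 10.13
ee_pos: [0.5996, 0.0177, 0.191]
eef_rot: [-1.124, 1.262, 1.124]
wrist_force: [0.5, -0.3, 0.2]
gripper_width: 0.0852
```

>>> servo_tool --plan '[0,-4,-36,0,0,0,0,5,-8,-74,0,0,0,0,15,-12,-108,0,0,0,0,40,-14,-126,0,0,0,0,70,-14,-127,0,0,0,0]'

```text
clock: 10.55
ee_pos: [0.5996, -0.1125, 0.1215]
eef_rot: [-1.123, 1.262, 1.118]
wrist_force: [0.4, -0.9, 0.5]
gripper_width: 0.0855
```

Run:
```python
from h import *
step([.602,-.1086,.054],83)
d=load("top")
for u,p in reds(d):print(u.round(1),p.round(4),{c:inlane(c,p).round(4).tolist() for c in LANES if np.hypot(*inlane(c,p))<.08})
cv2.imwrite("pics/top8.png",cv2.resize(d["frame"][190:320,120:340,::-1],None,fx=3.6,fy=3.6))
d=load("side");cv2.imwrite(f"pics/side8.png",cv2.resize(d["frame"][200:380,280:520,::-1],None,fx=3,fy=3))
```

```text
t 10.55 at [ 0.5996 -0.1125  0.1215] jaw 83.2 w 0.0855 F [ 0.4 -0.9  0.5] q [-0.31  0.28  1.51 -0.    1.35 -1.76]
shift mm [67.5 -1.7  4.3] turn deg [ 0.2 -0.1  0.2]
[163.9 161.6] [0.7063 0.3178 0.09  ] {}
[220.5 250.3] [0.5289 0.2076 0.09  ] {'blue': [-0.0365, 0.0019]}
[302.2 277.3] [0.4736 0.056  0.09  ] {'green': [-0.037, 0.0005]}
[148.7 283.4] [0.4709 0.3408 0.09  ] {'yellow': [-0.04, 0.0027]}
[142.1 365.1] [0.3234 0.3487 0.09  ] {}
```

View pics/side8.png

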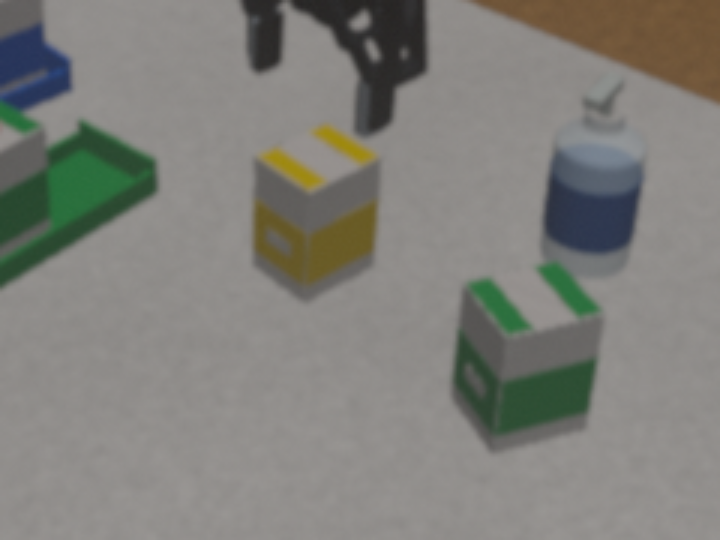

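View pics/top8.png

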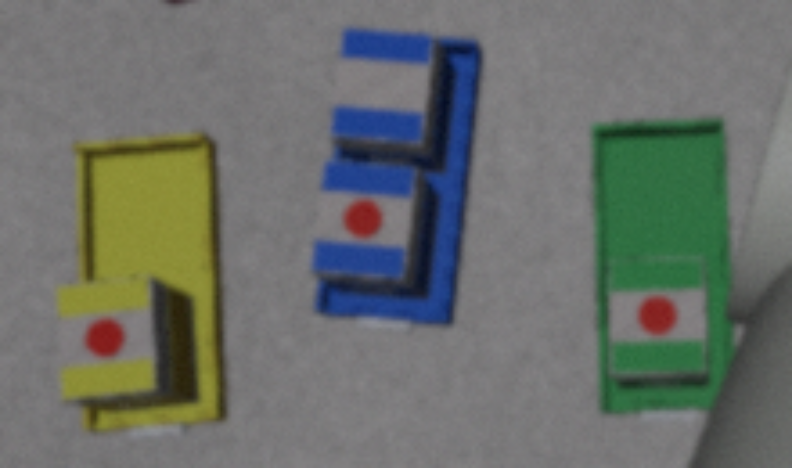

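Blue lane is good: old blue sits at lane x = -36 mm, y = +2 mm, with the new one square behind it. The gripper is above the new yellow carton, so I'll descend and grip.

>>> servo_tool --plan '[20,-1,4,0,0,0,0,44,-1,4,0,0,0,0,64,-1,4,0,0,0,0,64,-1,4,0,0,0,0,64,-1,4,0,0,0,100]'

```text
clock: 11.07
ee_pos: [0.6008, -0.104, 0.0582]
eef_rot: [-1.124, 1.262, 1.124]
wrist_force: [-1.0, 0.2, 0.9]
gripper_width: 0.0753
```

>>> servo_tool --plan '[0,0,0,0,0,0,140,0,0,0,0,0,0,200,0,0,0,0,0,0,200,0,0,0,0,0,0,200,0,0,0,0,0,0,200]'

```text
clock: 11.48
ee_pos: [0.6017, -0.105, 0.0596]
eef_rot: [-1.125, 1.26, 1.121]
wrist_force: [-0.6, -0.8, 7.2]
gripper_width: 0.0502
```

>>> servo_tool --plan '[-8,0,0,0,0,0,200,-30,0,0,0,0,0,200,-60,0,0,0,0,0,200,-95,0,0,0,0,0,200,-130,0,0,0,0,0,200]'

```text
clock: 11.9
ee_pos: [0.6003, -0.1045, 0.1901]
eef_rot: [-1.124, 1.262, 1.123]
wrist_force: [0.7, -1.0, -0.2]
gripper_width: 0.0506
```

Run:
```python
from h import *
step([.5485,.3436,.195],94.1)
```

```text
t 11.9 at [ 0.6003 -0.1045  0.1901] jaw 83.4 w 0.0506 F [ 0.7 -1.  -0.2] q [-0.3   0.24  1.42 -0.    1.49 -1.75]
shift mm [ -5.1 103.3 439.1] turn deg [-10.7  -0.    0. ]
```

>>> servo_tool --plan '[-2,5,20,-2,0,0,200,-4,12,50,-4,0,0,200,-5,20,85,-6,0,0,200,-5,28,121,-8,0,0,200,-5,37,157,-10,0,0,200]'

```text
clock: 12.32
ee_pos: [0.5818, 0.057, 0.1939]
eef_rot: [-1.254, 1.179, 1.252]
wrist_force: [0.8, -0.2, -1.4]
gripper_width: 0.0499
```

Run:
```python
from h import *
step([.5485,.3436,.195],94.1)
```

```text
t 12.32 at [0.5818 0.057  0.1939] jaw 93.4 w 0.0499 F [ 0.8 -0.2 -1.4] q [-0.03  0.18  1.47  0.    1.48 -1.66]
shift mm [ -1.1  16.2 288.1] turn deg [-0.7 -0.   0.1]
```

>>> servo_tool --plan '[0,2,36,-1,0,0,200,-1,4,72,-1,0,0,200,-1,6,110,-1,0,0,200,-1,8,148,-1,0,0,200,-1,10,186,-1,0,0,200]'

```text
clock: 12.73
ee_pos: [0.5607, 0.2426, 0.195]
eef_rot: [-1.265, 1.171, 1.264]
wrist_force: [0.1, -1.2, -1.0]
gripper_width: 0.0503
```

>>> servo_tool --plan '[0,2,36,0,0,0,200,0,4,68,0,0,0,200,0,6,92,0,0,0,200,0,6,101,0,0,0,200,0,6,101,0,0,0,200]'

```text
clock: 13.15
ee_pos: [0.547, 0.3429, 0.1942]
eef_rot: [-1.267, 1.17, 1.266]
wrist_force: [-0.6, 0.0, -0.8]
gripper_width: 0.0501
```

Run:
```python
from h import *
step([.5485,.3436,.066],94.1)
```

```text
t 13.15 at [0.547  0.3429 0.1942] jaw 94.5 w 0.0501 F [-0.6  0.  -0.8] q [ 0.44  0.31  1.32  0.    1.51 -1.21]
shift mm [128.2  -1.4   0.6] turn deg [0.4 0.  0. ]
```

>>> servo_tool --plan '[20,-1,1,0,0,0,200,45,-1,1,0,0,0,200,70,-1,1,0,0,0,200,90,-1,1,0,0,0,200,98,-1,1,0,0,0,200]'

```text
clock: 13.57
ee_pos: [0.548, 0.3403, 0.093]
eef_rot: [-1.264, 1.176, 1.266]
wrist_force: [0.1, 0.6, -1.5]
gripper_width: 0.0502
```

Run:
```python
from h import *
step([.5485,.3436,.066],94.1)
d=load("side");cv2.imwrite(f"pics/side9.png",cv2.resize(d["frame"][120:300,120:360,::-1],None,fx=3,fy=3))
```

```text
t 13.57 at [0.548  0.3403 0.093 ] jaw 94.3 w 0.0502 F [ 0.1  0.6 -1.5] q [ 0.44  0.37  1.44 -0.    1.33 -1.21]
shift mm [27.  -0.9  3.3] turn deg [ 0.2 -0.1 -0.2]
```

View pics/side9.png

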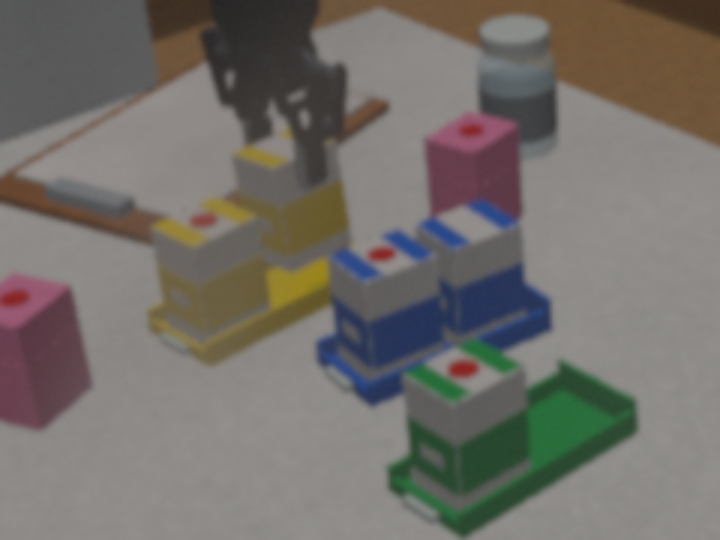

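New yellow is upright and clear behind the old yellow. Lowering and releasing.

>>> servo_tool --plan '[8,-1,1,0,0,0,200,15,-1,1,0,0,0,200,21,-1,1,0,0,0,200,25,-1,1,0,0,0,200,28,-1,1,0,0,0,200]'

```text
clock: 14.03
ee_pos: [0.5495, 0.343, 0.0671]
eef_rot: [-1.265, 1.172, 1.265]
wrist_force: [0.0, -0.1, -0.8]
gripper_width: 0.0501
```

>>> servo_tool --plan '[0,0,0,0,0,0,150,0,0,0,0,0,0,80,0,0,0,0,0,0,0,0,0,0,0,0,0,0,0,0,0,0,0,0,0]'

```text
clock: 14.45
ee_pos: [0.5496, 0.3431, 0.0677]
eef_rot: [-1.265, 1.172, 1.265]
wrist_force: [0.1, 0.4, -0.1]
gripper_width: 0.0854
```

>>> servo_tool --plan '[-15,0,0,0,0,0,0,-45,0,0,0,0,0,0,-80,0,0,0,0,0,0,-115,0,0,0,0,0,0,-125,0,0,0,0,0,0]'

```text
clock: 14.87
ee_pos: [0.5507, 0.3437, 0.1984]
eef_rot: [-1.266, 1.166, 1.261]
wrist_force: [2.1, 0.3, -0.2]
gripper_width: 0.0855
```

Run:
```python
from h import *
step([.5774,-.2818,.195],63.6)
d=load("side");cv2.imwrite(f"pics/side10.png",cv2.resize(d["frame"][120:300,120:360,::-1],None,fx=3,fy=3))
t=load("top")
hs=hsvof(t)
for c,p in dict(sanit=(441,140)).items(): print(ray(t,(437,157),0)[0].round(3),ray(t,(441,146),.1)[0].round(3))
```

```text
t 14.87 at [0.5507 0.3437 0.1984] jaw 94.4 w 0.0855 F [ 2.1  0.3 -0.2] q [ 0.44  0.31  1.31 -0.    1.52 -1.21]
shift mm [   1.8   20.9 -625.7] turn deg [30.8  0.2  0.3]
[ 0.727 -0.227  0.   ] [ 0.715 -0.215  0.1  ]
```

View pics/side10.png

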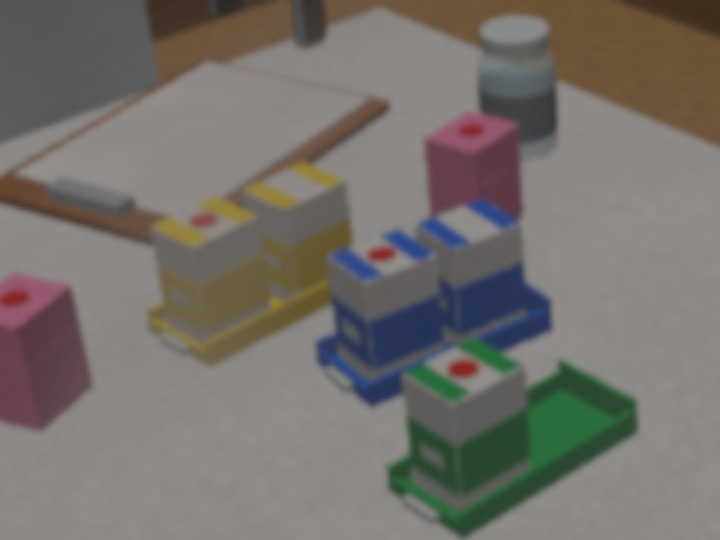

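Yellow lane done. Last is the new green carton at (479,219). The bottle stands about 120 mm from it, and the path stays away from the bottle.

>>> servo_tool --plan '[0,1,-25,5,0,0,0,0,2,-60,10,0,0,0,0,3,-99,15,0,0,0,0,5,-138,20,0,0,0,0,6,-178,25,0,0,0]'

```text
clock: 15.38
ee_pos: [0.5561, 0.1636, 0.1909]
eef_rot: [-0.937, 1.361, 0.938]
wrist_force: [0.1, -0.2, 0.8]
gripper_width: 0.0855
```

Run:
```python
from h import *
step([.5774,-.2818,.195],63.6)
```

```text
t 15.38 at [0.5561 0.1636 0.1909] jaw 69.1 w 0.0855 F [ 0.1 -0.2  0.8] q [ 0.15  0.18  1.49 -0.    1.48 -1.05]
shift mm [  -4.  -178.4 -408.7] turn deg [ 5.5 -0.1 -0.1]
```

>>> servo_tool --plan '[0,-15,-34,2,0,0,0,-2,-30,-69,4,0,0,0,-4,-46,-105,5,0,0,0,-4,-62,-141,5,0,0,0,-4,-78,-178,5,0,0,0]'

```text
clock: 15.8
ee_pos: [0.5666, -0.0307, 0.1953]
eef_rot: [-0.873, 1.389, 0.874]
wrist_force: [0.4, 1.0, -0.4]
gripper_width: 0.0852
```

Run:
```python
from h import *
step([.5774,-.2818,.195],63.6)
```

```text
t 15.8 at [ 0.5666 -0.0307  0.1953] jaw 64.4 w 0.0852 F [ 0.4  1.  -0.4] q [-0.19  0.15  1.51 -0.    1.48 -1.31]
shift mm [ 2.000e-01 -1.184e+02 -2.217e+02] turn deg [ 0.8 -0.  -0.1]
```

>>> servo_tool --plan '[0,-18,-34,1,0,0,0,0,-37,-69,1,0,0,0,0,-56,-105,1,0,0,0,0,-75,-141,1,0,0,0,0,-94,-177,1,0,0,0]'

```text
clock: 16.22
ee_pos: [0.5746, -0.2311, 0.1951]
eef_rot: [-0.859, 1.395, 0.861]
wrist_force: [1.3, -0.2, 0.6]
gripper_width: 0.0852
```

>>> servo_tool --plan '[5,-14,-26,0,0,0,0,20,-23,-42,0,0,0,0,45,-24,-44,0,0,0,0,70,-24,-44,0,0,0,0,75,-24,-44,0,0,0,0]'

```text
clock: 16.63
ee_pos: [0.5751, -0.2781, 0.1153]
eef_rot: [-0.855, 1.397, 0.866]
wrist_force: [-0.4, 0.4, -1.3]
gripper_width: 0.0857
```

Run:
```python
from h import *
step([.578,-.2818,.058],63.6)
d=load("side");cv2.imwrite(f"pics/side11.png",cv2.resize(d["frame"][180:360,340:580,::-1],None,fx=3,fy=3))
```

```text
t 16.63 at [ 0.5751 -0.2781  0.1153] jaw 63.3 w 0.0857 F [-0.4  0.4 -1.3] q [-0.57  0.35  1.43  0.    1.37 -1.68]
shift mm [57.3 -4.7 -2. ] turn deg [-0.3  0.1 -0.4]
```

View pics/side11.png

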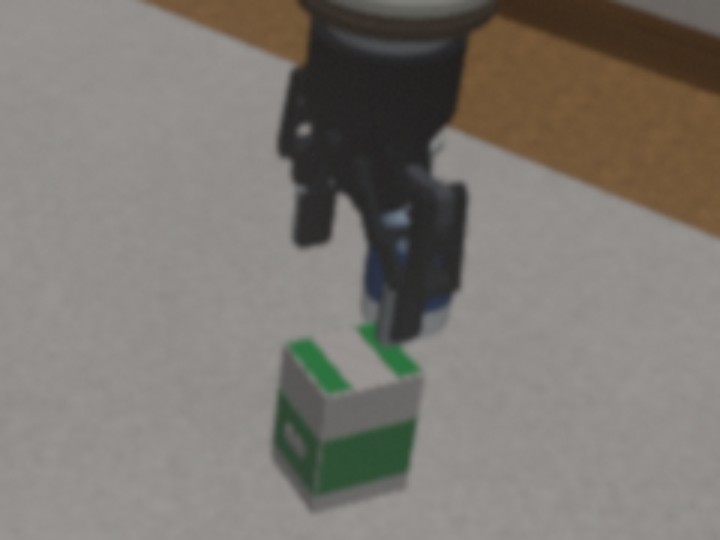

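>>> servo_tool --plan '[15,-4,-2,0,0,0,0,38,-4,-2,0,0,0,0,56,-4,-2,0,0,0,0,56,-4,-2,0,0,0,0,56,-4,-2,0,0,0,100]'

```text
clock: 17.1
ee_pos: [0.5798, -0.2823, 0.0658]
eef_rot: [-0.86, 1.394, 0.861]
wrist_force: [1.4, 0.1, 0.5]
gripper_width: 0.0757
```

>>> servo_tool --plan '[0,0,0,0,0,0,140,0,0,0,0,0,0,200,0,0,0,0,0,0,200,0,0,0,0,0,0,200,0,0,0,0,0,0,200]'

```text
clock: 17.52
ee_pos: [0.5804, -0.2833, 0.0674]
eef_rot: [-0.862, 1.393, 0.858]
wrist_force: [-1.0, -0.0, 6.3]
gripper_width: 0.0492
```

>>> servo_tool --plan '[-8,0,0,0,0,0,200,-30,0,0,0,0,0,200,-60,0,0,0,0,0,200,-95,0,0,0,0,0,200,-130,0,0,0,0,0,200]'

```text
clock: 17.93
ee_pos: [0.5794, -0.2826, 0.1978]
eef_rot: [-0.86, 1.394, 0.86]
wrist_force: [0.9, -0.8, -1.4]
gripper_width: 0.0489
```

Run:
```python
from h import *
step([.548,.0553,.195],89.8)
d=load("side");cv2.imwrite(f"pics/side12.png",d["frame"][:,:,::-1])
```

```text
t 17.93 at [ 0.5794 -0.2826  0.1978] jaw 63.3 w 0.0489 F [ 0.9 -0.8 -1.4] q [-0.57  0.31  1.31 -0.    1.52 -1.68]
shift mm [  2.8 179.6 287.9] turn deg [-26.5  -0.    0. ]
```

View pics/side12.png

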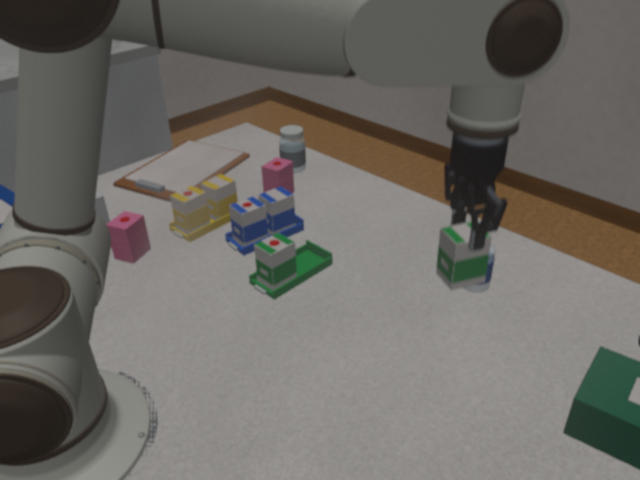

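The green carton is held upright. The bottle is behind it and untouched. Carrying it to the green lane.

>>> servo_tool --plan '[0,10,16,-5,0,0,200,0,26,42,-10,0,0,200,0,44,71,-15,0,0,200,0,63,101,-20,0,0,200,0,82,131,-25,0,0,200]'

```text
clock: 18.4
ee_pos: [0.5647, -0.1276, 0.1963]
eef_rot: [-1.191, 1.221, 1.19]
wrist_force: [1.6, 0.7, -1.7]
gripper_width: 0.0487
```

Run:
```python
from h import *
step([.548,.0553,.195],89.8)
```

```text
t 18.4 at [ 0.5647 -0.1276  0.1963] jaw 88.6 w 0.0487 F [ 1.6  0.7 -1.7] q [-0.36  0.17  1.48 -0.    1.49 -1.9 ]
shift mm [  1.2  21.3 182.5] turn deg [-1.2 -0.   0.1]
```

>>> servo_tool --plan '[0,4,36,-1,0,0,200,0,8,72,-1,0,0,200,0,12,110,-1,0,0,200,0,16,146,-1,0,0,200,0,19,172,-1,0,0,200]'

```text
clock: 18.82
ee_pos: [0.5506, 0.0462, 0.1965]
eef_rot: [-1.202, 1.213, 1.201]
wrist_force: [0.2, -0.7, -1.5]
gripper_width: 0.0492
```

>>> servo_tool --plan '[5,2,10,0,0,0,200,25,2,11,0,0,0,200,50,2,11,0,0,0,200,75,2,11,0,0,0,200,90,2,11,0,0,0,200]'

```text
clock: 19.23
ee_pos: [0.5485, 0.0543, 0.1035]
eef_rot: [-1.2, 1.216, 1.202]
wrist_force: [0.2, -0.2, -1.8]
gripper_width: 0.0492
```

Run:
```python
from h import *
step([.548,.0553,.074],89.8)
d=load("side");cv2.imwrite(f"pics/side13.png",cv2.resize(d["frame"][140:320,180:420,::-1],None,fx=3,fy=3))
```

```text
t 19.23 at [0.5485 0.0543 0.1035] jaw 89.4 w 0.0492 F [ 0.2 -0.2 -1.8] q [-0.04  0.18  1.67 -0.    1.29 -1.6 ]
shift mm [29.5  0.5  1. ] turn deg [-0.4 -0.  -0.1]
```

View pics/side13.png

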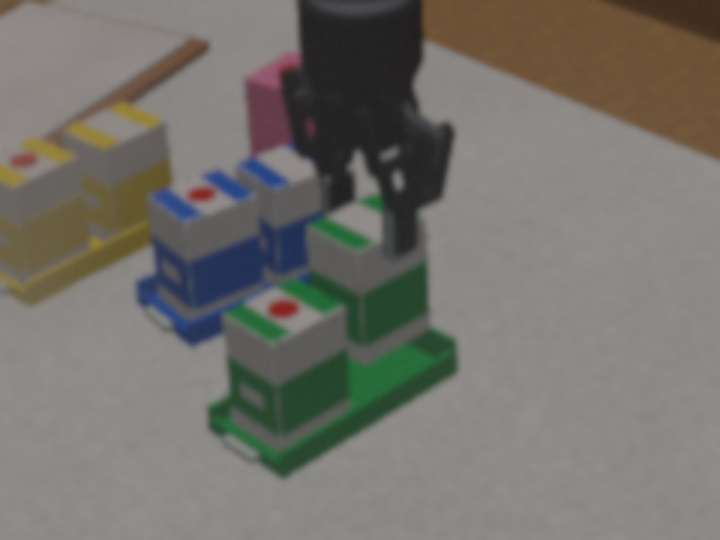

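>>> servo_tool --plan '[8,0,0,0,0,0,200,15,0,0,0,0,0,200,22,0,0,0,0,0,200,26,0,0,0,0,0,200,29,0,0,0,0,0,200]'

```text
clock: 19.7
ee_pos: [0.5494, 0.0544, 0.0762]
eef_rot: [-1.201, 1.214, 1.201]
wrist_force: [0.4, 0.5, -1.8]
gripper_width: 0.0492
```

>>> servo_tool --plan '[0,0,0,0,0,0,200,0,0,0,0,0,0,150,0,0,0,0,0,0,80,0,0,0,0,0,0,0,0,0,0,0,0,0,0]'

```text
clock: 20.12
ee_pos: [0.5494, 0.0545, 0.0767]
eef_rot: [-1.201, 1.214, 1.2]
wrist_force: [-1.4, -0.9, 0.2]
gripper_width: 0.0801
```

>>> servo_tool --plan '[0,0,0,0,0,0,0,-25,0,0,0,0,0,0,-60,0,0,0,0,0,0,-95,0,0,0,0,0,0,-130,0,0,0,0,0,0]'

```text
clock: 20.53
ee_pos: [0.5489, 0.0545, 0.208]
eef_rot: [-1.201, 1.215, 1.201]
wrist_force: [0.5, -0.3, 0.5]
gripper_width: 0.0855
```

>>> servo_tool --plan '[-10,10,-30,0,0,0,0,-10,20,-70,0,0,0,0,-10,30,-110,0,0,0,0,-10,30,-150,0,0,0,0,-10,30,-190,0,0,0,0]'

```text
clock: 20.95
ee_pos: [0.5164, -0.1368, 0.2169]
eef_rot: [-1.202, 1.214, 1.2]
wrist_force: [1.4, -0.1, -0.6]
gripper_width: 0.0853
```

Run:
```python
from h import *
step([.548,.0553,.074],89.8)
d=load("side");cv2.imwrite(f"pics/side14.png",d["frame"][:,:,::-1])
t=load("top");cv2.imwrite(f"pics/top14.png",t["frame"][:,:,::-1])
for u,p in reds(t):print(u.round(1),p.round(4),{c:inlane(c,p).round(4).tolist() for c in LANES if np.hypot(*inlane(c,p))<.08})
```

```text
t 20.95 at [ 0.5164 -0.1368  0.2169] jaw 89.4 w 0.0853 F [ 1.4 -0.1 -0.6] q [-0.4   0.07  1.56 -0.    1.52 -1.96]
shift mm [142.9 -29.4 192.5] turn deg [-0.4 -0.   0.1]
[163.9 161.7] [0.7061 0.318  0.09  ] {}
[220.6 250.3] [0.529  0.2074 0.09  ] {'blue': [-0.0364, 0.0017]}
[302.2 277.3] [0.4736 0.056  0.09  ] {'green': [-0.037, 0.0005]}
[148.7 283.4] [0.4709 0.3408 0.09  ] {'yellow': [-0.04, 0.0027]}
[142.1 365.1] [0.3235 0.3487 0.09  ] {}
```

View pics/side14.png

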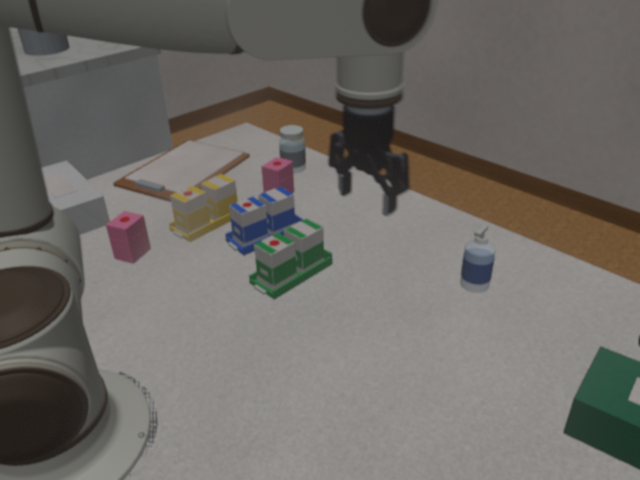

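View pics/top14.png

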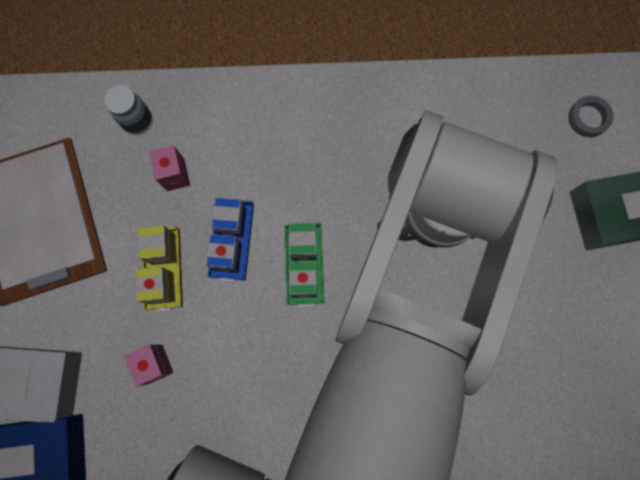

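All six cartons stand in their lanes. As a last check I'll measure the new cartons from the white strip on each top.

Run:
```python
from h import *
t=load();hs=hsvof(t);s=load("side")
for c in LANES:
    p=lw(c,(.037,0));u,v=proj(t,(*p,.09));print(c,'expect px',(u.round(),v.round()))
    m=cv2.inRange(hs,(0,0,95),(180,45,255));k=np.zeros_like(m);w=11
    k[int(v)-w:int(v)+w+1,int(u)-12:int(u)+13]=255
    for cen,st,_ in blobs(m&k,60):
        q=ray(t,cen,.09)[0];print('  white',cen.round(1),st[4],'lane xy',inlane(c,q).round(4))
im=cv2.resize(t["frame"][190:320,120:340,::-1],None,fx=3.6,fy=3.6,interpolation=cv2.INTER_CUBIC)
cv2.imwrite("pics/fin.png",np.clip(im*1.5,0,255).astype('uint8'))
o=r.get_obs();print(o["wrist_force"].round(2),o["clock"])
```

```text
blue expect px (np.float64(226.0), np.float64(212.0))
  white [224.9 212.9] 318 lane xy [0.0355 0.0018]
green expect px (np.float64(302.0), np.float64(238.0))
  white [301.1 237.9] 336 lane xy [0.037 0.001]
yellow expect px (np.float64(148.0), np.float64(243.0))
  white [147.2 242. ] 343 lane xy [0.0385 0.0021]
[-0.36  0.47  0.42] 21.15
```

View pics/fin.png

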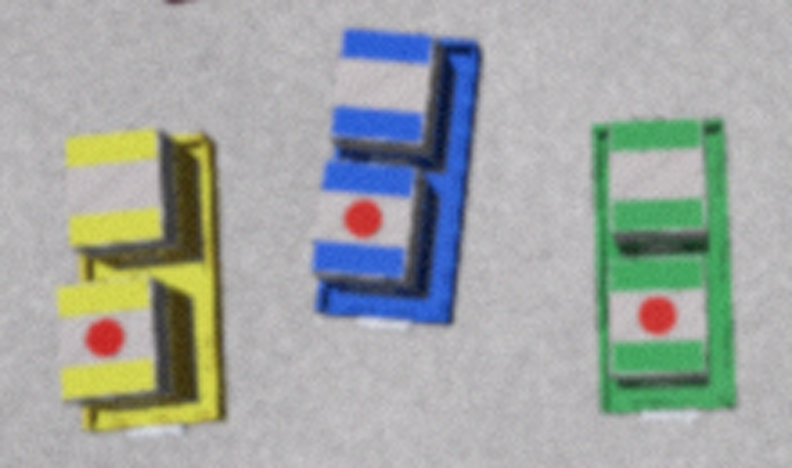

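```bash
python3 -c "
from cell import r
print(r.finish_job())"
```

```text
the job is handed in; nothing more can be done
None
```

I restocked all three lanes and handed the job in at about 21 s on the robot's clock; it gave no verdict. I moved the old blue carton to the front of its lane and let go of it. Then I set the new blue, yellow and green cartons upright behind the old ones.

| Lane | Old carton, x / y (mm) | New carton, x / y (mm) |
|---|---|---|
| Blue | -36 / +2 | +36 / +2 |
| Green | -37 / 0 | +37 / +1 |
| Yellow | -40 / +3 | +38 / +2 |

- **Positions:** these are in each lane's own frame, measured in the last top view, and all lie within the limits. The readings for the new cartons are rougher, because the patch I used for them may include a little background. The enlarged picture still shows all six standing square in their lanes.
- **Left alone:** the old green, old yellow and pink look-alike cartons read the same as at the start to within half a millimetre. The bottle looks unmoved in the side view, but I did not measure it at the end because the arm hid it from above.
- **Disagreements:** camera and arm positions differed by about 2 to 4 mm in y, and the lane edges by up to about 3.5 mm. Both are small against the 8 mm clearance on each side.

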